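Wipe the soap chips off the scale pan

TASK

Take the scraper block by its wooden grip and wipe all six soap chips off the weighing pan, over its open edge, into the blue tray, then stand the block upright on the bench again and let go. Wipe from the back rim right through to the open edge, in as many passes as it takes, with the sole pressed on the pan as if to weigh half a kilo to a kilo, never one and a half; the pan gives way softly at first, by an amount that differs each time, before it bears firmly. Do not touch the chips with the gripper, and leave the glue stick, the bare bar and the tape roll where they are.

Things in the scene. Friction and masses are not known exactly. Their poses are not given: they have to be found in the camera images.
- pan: Shiny steel weighing pan of the fixed grey scale, 200 x 180 mm, level. Origin: centre of the upper face of its floor (at rest 62 mm above the bench). Its +y axis points to the open edge over the blue tray; z is up. Rims 10 mm high on the other three edges have their inner faces at x = -95 and +95 mm and y = -85 mm.
- pan_edge (a point): Middle of the pan's open edge, 90 mm along the pan's +y axis from its origin, at the height of the floor's upper face; moves with the pan. The pan is slack: from its rest height it sinks level under a touch of 1 to 2 N through a slack that differs every time (2 to 10 mm) until it meets firm resistance; from there it yields 1 mm for each further 5 N.
- tray_in (a point): Centre of the inner floor of the open blue catch tray, fixed to the scale, 135 mm along the pan's +y axis; same axes as the pan. Inside 212 mm (x) by 102 mm (y), walls 4 mm thick, their tops 36 mm above the bench, below the pan even when it is pressed; the pan's open edge overhangs the tray by 10 mm.
- scraper: Scraper block standing on the bench: white sole 120 x 24 x 14 mm (x, y, z) with a brown wooden grip on it, 80 mm (x) by 22 mm (y), its top 85 mm above the sole's underside. Origin: centre of the underside; z up. About 0.15 kg. Grip it across the 22 mm.
- chip_0: Loose cream soap chip, about 30 x 16 x 10 mm, about 12 g; origin at the centre of its underside. Lies on the pan at the start, at least 10 mm in front of a scraper set down against the back rim.
- chip_1: Loose cream soap chip, about 24 x 20 x 11 mm, about 12 g; origin at the centre of its underside. Lies on the pan at the start, at least 10 mm in front of a scraper set down against the back rim.
- chip_2: Loose cream soap chip, about 33 x 13 x 11 mm, about 12 g; origin at the centre of its underside. Lies on the pan at the start, at least 10 mm in front of a scraper set down against the back rim.
- chip_3: Loose cream soap chip, about 27 x 18 x 12 mm, about 12 g; origin at the centre of its underside. Lies on the pan at the start, at least 10 mm in front of a scraper set down against the back rim.
- chip_4: Loose cream soap chip, about 22 x 18 x 10 mm, about 12 g; origin at the centre of its underside. Lies on the pan at the start, at least 10 mm in front of a scraper set down against the back rim.
- chip_5: Loose cream soap chip, about 29 x 14 x 12 mm, about 12 g; origin at the centre of its underside. Lies on the pan at the start, at least 10 mm in front of a scraper set down against the back rim.
- glue_stick: Bystander: standing glue stick, white and orange, 27 mm across, 97 mm high; origin at the centre of its underside.
- bare_bar: Bystander: plain cream bar of soap on its narrow side, 81 x 27 x 68 mm; origin at the centre of its underside.
- tape_roll: Bystander: roll of packing tape lying flat, 108 mm across, 48 mm high; origin at the centre of its underside.

How it is judged:
On the way, in this order (a step that is already met when the one before it is completed fails the run):
1. the upright scraper is pressed on the pan with more than 4 N close to the back rim (its centre at y < -50 mm in the pan's frame) (contact force between scraper and pan above 4 N and angle between scraper's own z axis and vertical below 0.2 rad and y of scraper in the frame of pan between -0.09 and -0.05 m), for 0.1 s.
2. pressed with more than 4 N, it passes the middle of the pan (within 20 mm) (contact force between scraper and pan above 4 N and angle between scraper's own z axis and vertical below 0.2 rad and y of scraper in the frame of pan between -0.02 and 0.02 m), for 0.1 s.
3. pressed with more than 4 N, it reaches the last part before the open edge (centre at y > 45 mm) (contact force between scraper and pan above 4 N and angle between scraper's own z axis and vertical below 0.2 rad and y of scraper in the frame of pan between 0.045 and 0.11 m), for 0.1 s.
At the end, for the whole second after the job is handed in: All six chips lie at rest inside the blue tray (their origins within its inside plan and lower than 32 mm above its floor), and the scraper block stands upright (within 0.15 rad) and at rest with its sole on the bench itself (origin within 4 mm of bench height), released (height (world z) of scraper between -0.004 and 0.004 m and angle between scraper's own z axis and vertical below 0.15 rad and linear speed of scraper below 0.02 m/s and x of chip_0 in the frame of tray_in between -0.106 and 0.106 m and y of chip_0 in the frame of tray_in between -0.056 and 0.056 m and z of each of chip_0, chip_1, chip_2, chip_3, chip_4, chip_5 in the frame of tray_in below 0.032 m and linear speed of each of chip_0, chip_1, chip_2, chip_3, chip_4, chip_5 below 0.03 m/s and x of chip_1 in the frame of tray_in between -0.106 and 0.106 m and y of chip_1 in the frame of tray_in between -0.056 and 0.056 m and x of chip_2 in the frame of tray_in between -0.106 and 0.106 m and y of chip_2 in the frame of tray_in between -0.056 and 0.056 m and x of chip_3 in the frame of tray_in between -0.106 and 0.106 m and y of chip_3 in the frame of tray_in between -0.056 and 0.056 m and x of chip_4 in the frame of tray_in between -0.106 and 0.106 m and y of chip_4 in the frame of tray_in between -0.056 and 0.056 m and x of chip_5 in the frame of tray_in between -0.106 and 0.106 m and y of chip_5 in the frame of tray_in between -0.056 and 0.056 m); the robot touches nothing.
It fails at once if the scraper presses on the pan with more than 15 N (contact force between scraper and pan above 15 N).
It fails at once if the gripper or arm touches a chip (contact force between any of the fingers, the arm and chip_0 above 0.3 N or contact force between any of the fingers, the arm and chip_1 above 0.3 N or contact force between any of the fingers, the arm and chip_2 above 0.3 N or contact force between any of the fingers, the arm and chip_3 above 0.3 N or contact force between any of the fingers, the arm and chip_4 above 0.3 N or contact force between any of the fingers, the arm and chip_5 above 0.3 N).
It fails at once if a bystander is moved by more than 20 mm (distance of any of glue_stick, bare_bar, tape_roll from where it was at the start of the episode above 0.02 m).
It also fails if it takes over 72 s, if anything falls off the work surface, if the arm or the gripper's body presses on something with over 40 N, if the wrist force passes 120 N, or if a joint passes its speed limit or range.

ROBOT

A 7-joint arm with a two-finger parallel gripper is mounted at the origin on a cart in front of the work surface, level with it; the furniture and walls round the work are solid. World frame = base frame: x ahead of the robot, y to its left, z up, the work surface at z = 0. Lengths are in m, angles in rad, forces in N, time in s.
With the tool pointing down it reaches from about 0.4 to 0.925 m from the base axis. Payload 5.6 kg.
Tool frame: the origin (TCP) lies at the centre of the arm's flange, where the gripper is bolted on; the fingertips stand 173 mm ahead of it and the grasp point (between the pads) lies 155 mm ahead of it; z points along the fingers, y is the line along which they close (so a half turn about z gives the same grasp; the last joint's range is limited). The gripper opens to 85 mm and grips with 20 to 120 N. Pads are 22 mm wide; open, the fingers measure 114 mm over their backs; the gripper's body (76 mm by 85 mm) begins 54 mm behind the grasp point. The pads swing forward as they close: fully open they stand 13 mm farther back than shut.
Start: joints at [1.099, 0.468, -0.012, 1.603, 0.006, 1.071, -0.056], TCP at [0.27, -0.591, 0.405] pointing down, gripper open.
Joint ranges: [-2.53, 2.53], [-0.31, 2.02], [-1.57, 1.55], [0.28, 2.44], [-1.29, 4.43], [0.15, 1.84], [-2.92, 2.92]. Speed limits (rad/s): [2.57, 2.57, 3.14, 3.14, 3.14, 3.14, 3.14].

INTERFACE

Orientations are given as [roll, pitch, yaw] about the fixed x, y, z axes, in that order (R = Rz(yaw) Ry(pitch) Rx(roll)).
In Python, from rig import arm gives the robot as it stands. Calls block until the motion is done:
- arm.reach(position, orientation): joint-space move of the TCP to a pose.
- arm.move_l(position, v=0.15, rot=None, force_limit=None): straight line of the TCP; rot=None keeps the orientation; v is the mean speed in m/s. With force_limit (N) it stops when the force on the tool has changed by that much, and returns True; else False.
- arm.move_joints(angles): joint-space move.
- arm.grip(opening, strength=None): finger opening in m; strength is the grip in N (None keeps the last); returns when the fingers have stopped.
- arm.wait(seconds).
- arm.ik(position, orientation): joint angles nearest the present ones, or None.
- arm.state(): the state.
- arm.grab_frame(name): name is "scene" or "top" or "wrist"; returns the picture (400x640x3 uint8, red, green, blue); there is no depth.
- arm.camera_model(name): a dict with "fx", "fy", "cx", "cy" (pixels), "extrinsics" (4x4, takes a point from camera to world coordinates). Camera axes: x right, y down, z forward; pixel columns grow to the right and rows downward; lengths in m; the calibration is good to about 2 mm. The wrist camera is an equidistant fisheye: a pixel r from the principal point sees the ray r / f radians off the axis. A picture is of the moment at which its call begins: read the wrist's pose just before it. camera_model takes no time and is no camera call; for the wrist camera it gives the pose at the moment of the call.
A pose or a line that the arm cannot do raises arm.Unreachable and nothing moves.
- arm.job_done(): hands the job in; it is judged then, once.
The state is a dict: "time": time; "q": joint angles; "dq": joint speeds; "effort": joint torques, N m; "ee_pos": TCP position; "tcp_rot": TCP orientation; "force": force on the tool from outside, world axes, zero at the start; "ft_torque": the same for the moment, N m; "gripper_width": finger opening in m; "gripper_force": force on a finger pad.
Only numpy, scipy, OpenCV 4.12 (cv2) and the standard library are available. Lean on these libraries where they do the work, as an engineer would, in place of code of your own. Each camera call takes 0.05 s, during which the arm holds its last target. There are 200 camera calls.

## Working session

There is one attempt and no reset: what is moved stays moved. The work goes in short steps, each a Python script; the robot and the scene stay as the last script left them, time stands still between calls to the robot, and variables do not carry over. Pictures are saved under pics/ and viewed, at most 10 in all, crops included, and the job is handed in when it is done.

```bash
mkdir -p pics; ls
python3 - <<'E'
from rig import arm
import cv2,numpy as np
for n in("scene","top"):
    cv2.imwrite(f"pics/{n}0.png",arm.grab_frame(n)[:,:,::-1]); m=arm.camera_model(n); print(n,m["fx"],m["fy"],m["cx"],m["cy"]); print(np.round(m["extrinsics"],4).tolist())
s=arm.state(); print(s)
E
```

```text
pics
scene 375.05196962364397 375.05196962364397 316.6479654943561 196.19057704947758
[[-0.5096, -0.5522, 0.6598, -0.0443], [-0.8603, 0.3347, -0.3844, 0.315], [-0.0086, -0.7636, -0.6456, 0.7218], [0.0, 0.0, 0.0, 1.0]]
top 412.8650023086345 412.8650023086345 320.04825419188245 206.01655183509249
[[0.0144, -0.9914, 0.1297, 0.5102], [-0.9992, -0.0095, 0.0382, -0.076], [-0.0367, -0.1302, -0.9908, 0.943], [0.0, 0.0, 0.0, 1.0]]
{'time': 0.1, 'q': array([ 1.0989972 ,  0.46832948, -0.01156783,  1.60354018,  0.00599585,
        1.07141345, -0.05629548]), 'dq': array([ 7.21007825e-04, -1.63967674e-03,  7.54952431e-04, -1.94310445e-03,
       -8.10285085e-04, -1.43628763e-06,  9.30913968e-04]), 'effort': array([ 1.27927018e-03, -5.33521521e+01,  2.13192485e-02, -2.51965767e+01,
        1.14410149e-02,  4.30127140e-03, -3.15639465e-05]), 'ee_pos': array([ 0.27010406, -0.59097395,  0.40380356]), 'tcp_rot': array([-3.13994132e+00,  1.30392666e-04,  4.28706120e-01]), 'force': array([ 0.80752961,  0.47646859, -0.27139292]), 'ft_torque': array([0.00107741, 0.03471048, 0.04685887]), 'gripper_force': 0.0, 'gripper_width': 0.08535168819041881}
```

View pics/top0.png

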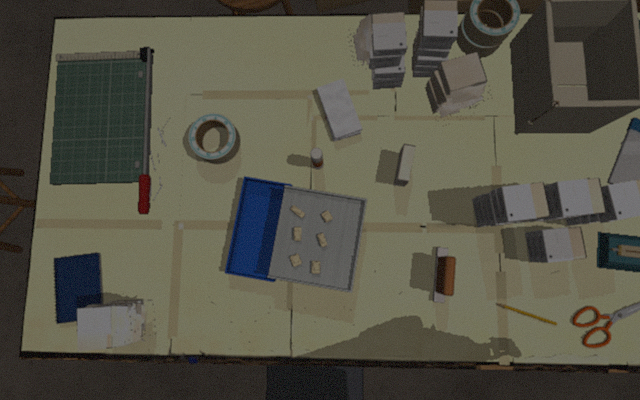

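View pics/scene0.png

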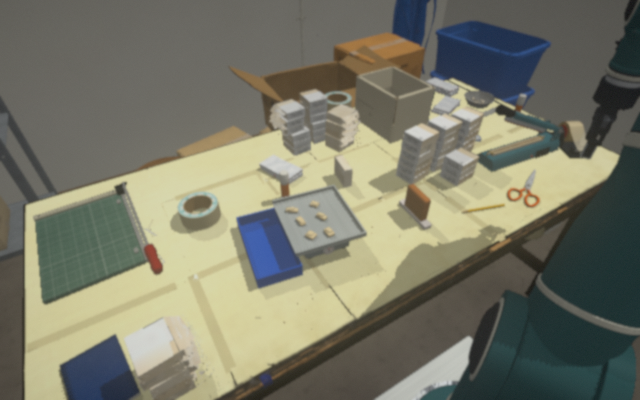

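The top view shows the pan centred near (318,238) with six chips, and the tray at its left around (258,228). The scraper is at (445,275) with its long axis vertical in the image. The glue stick is at (317,157), the bare bar at (405,165) and the tape at (212,138). Next I'll zoom in and segment.

```bash
cat > h.py <<'E'
import cv2,numpy as np
from rig import arm
def ray(n,uv,z):
    "pixels of a pinhole camera -> world points on the plane at height z"
    m=arm.camera_model(n);E=m["extrinsics"];uv=np.atleast_2d(uv).astype(float)
    d=np.c_[(uv[:,0]-m["cx"])/m["fx"],(uv[:,1]-m["cy"])/m["fy"],np.ones(len(uv))]@E[:3,:3].T
    return E[:3,3]+d*((z-E[2,3])/d[:,2])[:,None]
def proj(n,P):
    m=arm.camera_model(n);E=m["extrinsics"];c=(np.atleast_2d(P)-E[:3,3])@E[:3,:3]
    return np.c_[m["fx"]*c[:,0]/c[:,2]+m["cx"],m["fy"]*c[:,1]/c[:,2]+m["cy"]]
def rect(n,mask,z):
    "largest blob of the mask, as a rectangle on the plane z: centre, size, angle"
    c=max(cv2.findContours(mask,0,1)[0],key=cv2.contourArea)
    w=ray(n,c[:,0,:],z)[:,:2]
    return cv2.minAreaRect((w*1000).astype(np.float32)),cv2.contourArea(c)
E
python3 - <<'E'
from h import *
im=cv2.imread("pics/top0.png"); hsv=cv2.cvtColor(im,cv2.COLOR_BGR2HSV)
for p in [(445,275),(452,275),(438,290),(438,252),(258,228),(310,260),(340,280),(360,250),(400,280),(298,212)]: print(p,hsv[p[1],p[0]])
blue=cv2.inRange(hsv,(100,120,30),(125,255,255)); blue[:,:200]=0; blue[:,400:]=0
print("tray",rect("top",blue,.036))
brown=cv2.inRange(hsv,(3,100,50),(18,255,255)); brown[:,:400]=0; brown[:,480:]=0
print("brown",rect("top",brown,.085), cv2.boundingRect(brown))
a=cv2.resize(im[170:300,225:375],None,fx=5,fy=5,interpolation=2)[:600]
b=cv2.resize(im[235:310,425:470],None,fx=5,fy=5,interpolation=2)
cv2.imwrite("pics/c1.png",cv2.resize(im[170:300,225:375],(690,598),interpolation=2)); cv2.imwrite("pics/c2.png",cv2.resize(b,(360,600),interpolation=2))
s=cv2.imread("pics/scene0.png"); cv2.imwrite("pics/c3.png",cv2.resize(s[170:240,390:450],(510,595),interpolation=2))
cv2.imwrite("pics/c123.png",cv2.hconcat([cv2.resize(im[170:300,225:375],(400,347)),cv2.resize(b,(208,347)),cv2.resize(s[170:240,390:440],(190,347))[:, :190]]))
E
```

```text
(445, 275) [  9 133  65]
(452, 275) [ 13 146  96]
(438, 290) [ 13 191  28]
(438, 252) [  7  29 115]
(258, 228) [109 196  95]
(310, 260) [ 0  6 80]
(340, 280) [15  5 95]
(360, 250) [ 23  66 112]
(400, 280) [ 29  56 113]
(298, 212) [ 23  64 107]
tray (((578.659912109375, 94.70445251464844), (110.26219177246094, 216.92726135253906), 80.9622573852539), 3984.0)
brown (((482.5887756347656, -306.8640441894531), (19.724809646606445, 76.60565185546875), 84.5281753540039), 323.5) (443, 0, 37, 369)
```

View pics/c123.png

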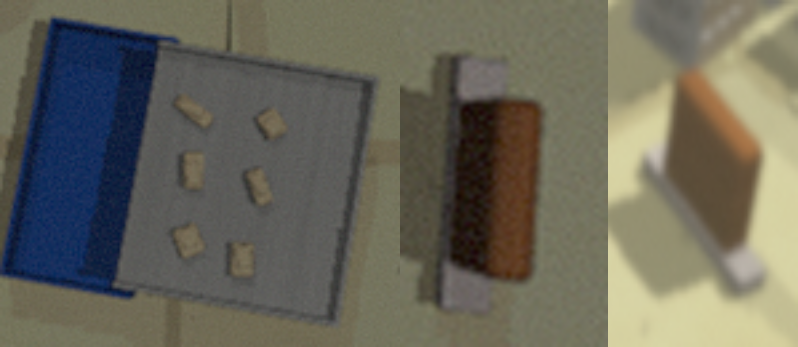

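Run:
```python
from h import *
np.set_printoptions(precision=4,suppress=True)
im=cv2.imread("pics/top0.png"); hsv=cv2.cvtColor(im,cv2.COLOR_BGR2HSV)
for v in (70,76,82):
    m=cv2.inRange(hsv,(3,100,v),(18,255,255)); m[:,:440]=0; m[:,465:]=0; m[:245]=0;m[305:]=0
    m=cv2.morphologyEx(m,cv2.MORPH_CLOSE,np.ones((3,3)));print("top",v,rect("top",m,.085))
print("sole",ray("top",[(437.3,246.9),(433.9,301.7),(447.7,247.6),(445.5,301.8)],.014))
c=ray("top",[(366.7,199.2),(350.6,290.7)],.072);e=ray("top",[(284.2,185),(267.4,278)],.067)
print("pan rim",c,e, c.mean(0),e.mean(0))
for q in (c,e): d=q[0]-q[1]; print(np.linalg.norm(d),np.degrees(np.arctan2(d[1],d[0])))
d=e.mean(0)-c.mean(0);print("len",np.linalg.norm(d),np.degrees(np.arctan2(d[1],d[0])))
print("bar,glue,tape", ray("top",[(405,150)],.068),ray("top",[(317,153)],.097),ray("top",[(212,138)],.048))
a=np.radians(-9.04);R=np.array([[np.cos(a),-np.sin(a)],[np.sin(a),np.cos(a)]])
ch=cv2.inRange(hsv,(15,45,75),(32,255,255));ch[:,:288]=0;ch[:,335:]=0;ch[:203]=0;ch[276:]=0
for k in cv2.findContours(ch,0,1)[0]:
    if cv2.contourArea(k)>15: p=ray("top",k.reshape(-1,2),.072)[:,:2]; q=(p-[.5575,-.0387])@R; print("chip pan-frame min/max mm",q.min(0)*1e3,q.max(0)*1e3)
```

```text
top 70 (((482.4653625488281, -307.9951171875), (17.23249626159668, 76.60216522216797), 84.75215148925781), 279.5)
top 76 (((482.4408874511719, -308.261474609375), (16.69755744934082, 76.60216522216797), 84.75215148925781), 266.0)
top 82 (((482.0636291503906, -308.5616149902344), (16.030742645263672, 73.25542449951172), 84.75215148925781), 237.5)
sole [[ 0.5428 -0.3018  0.014 ]
 [ 0.4236 -0.2918  0.014 ]
 [ 0.5416 -0.3246  0.014 ]
 [ 0.4238 -0.3169  0.014 ]]
pan rim [[ 0.6398 -0.1414  0.072 ]
 [ 0.4482 -0.1082  0.072 ]] [[0.6699 0.036  0.067 ]
 [0.4711 0.0664 0.067 ]] [ 0.544  -0.1248  0.072 ] [0.5705 0.0512 0.067 ]
0.19440995045751938 -9.838520171732785
0.20114278418892775 -8.67864393964446
len 0.17804875195900166 81.42300544364231
bar,glue,tape [[ 0.7486 -0.2242  0.068 ]] [[ 0.7334 -0.0353  0.097 ]] [[0.7799 0.2049 0.048 ]]
chip pan-frame min/max mm [-74.8539 -14.8134] [-48.2613   3.5436]
chip pan-frame min/max mm [-67.8287  25.9227] [-41.4678  50.9649]
chip pan-frame min/max mm [-16.7458 -19.3377] [10.5381  2.59  ]
chip pan-frame min/max mm [-13.6604  34.8251] [15.1829 53.2321]
chip pan-frame min/max mm [ 37.0132 -22.5617] [58.7422  0.1596]
chip pan-frame min/max mm [36.1416 37.1804] [59.33   67.2301]
```

Both measurements agree. The pan origin is about (0.557,-0.038) with yaw -9.0°, and the scraper is at (0.4825,-0.3085) with yaw -5°. Next I'll grasp.

Run:
```python
from h import *
np.set_printoptions(precision=4,suppress=True)
a=np.radians(-5);S=np.array([.4825,-.3085])
arm.reach([*S,.36],[np.pi,0,a])
arm.move_l([*S,.211],v=.12,force_limit=8)
s=arm.state();print(s["ee_pos"],s["tcp_rot"],s["time"])
arm.grip(0.0,60)
s=arm.state();print(s["gripper_width"],s["gripper_force"],s["force"])
arm.move_l([*S,.345],v=.15)
s=arm.state();print(s["gripper_width"],s["force"],s["ee_pos"],s["time"])
cv2.imwrite("pics/t1.png",arm.grab_frame("top")[:,:,::-1])
w=arm.grab_frame("wrist")[:,:,::-1];t=cv2.imread("pics/t1.png")
sc=arm.grab_frame("scene")[:,:,::-1]
cv2.imwrite("pics/t2.png",cv2.hconcat([cv2.resize(w,(400,250)),cv2.resize(sc[60:260,320:640],(400,250))]))
```

```text
[ 0.4828 -0.3087  0.2118] [ 3.141  -0.0014 -0.0873] 2.8333
0.0214236845477033 62.94236183166504 [0.1858 0.0652 1.0953]
0.021415116442246963 [-0.2554  0.1065 -1.5916] [ 0.4821 -0.3083  0.344 ] 4.475
```

View pics/t2.png

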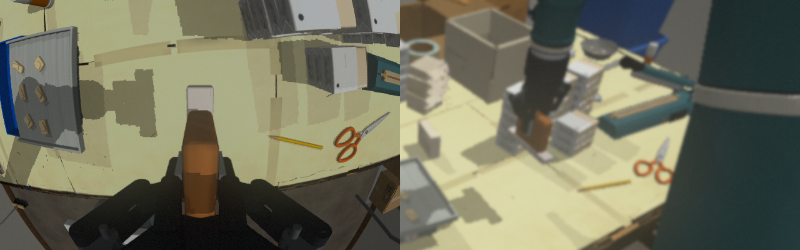

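Grasp is firm (21.4 mm wide, the scraper is upright). Now the first pass, along the pan's -x half, with force servoing.

```bash
cat >> h.py <<'E'
PAN=np.array([.5573,-.038]);A=np.radians(-9.04)
RP=np.array([[np.cos(A),-np.sin(A)],[np.sin(A),np.cos(A)]]);H=.2118   # H: TCP above the sole
def at(x,y,h): return [*(PAN+RP@[x,y]),h+H]
def fz(n=4):
    f=[]
    for _ in range(n): arm.wait(.02);f.append(arm.state()["force"][2])
    return np.mean(f)
def wipe(x,y0=-.067,y1=.09,target=7.5,step=.012,v=.05):
    "set down at y0, press to the target, wipe to y1 correcting the height after each step, lift"
    arm.move_l(at(x,y0,.13),rot=[np.pi,0,A],v=.2)
    arm.move_l(at(x,y0,.08),v=.12);arm.wait(.15);f0=fz(8)
    hit=arm.move_l(at(x,y0,.045),v=.015,force_limit=4.5)
    z=arm.state()["ee_pos"][2]-H;f=fz()-f0;print("touch",hit,"z",round(z,4),"f",round(f,2))
    if not hit: return
    y=y0;log=[]
    for k in range(6):                      # settle the pressing force
        if abs(f-target)<1: break
        z-=np.clip((target-f)/8e3,-6e-4,6e-4);arm.move_l(at(x,y,z),v=.02);f=fz()-f0;log.append((round(y*1e3),round(f,1)))
    arm.wait(.15)
    while y<y1-1e-4:
        y=min(y+step,y1);arm.move_l(at(x,y,z),v=v);f=fz(3)-f0;log.append((round(y*1e3),round(f,1)))
        z-=np.clip((target-f)/9e3,-6e-4,6e-4)
        if f>11: arm.move_l(at(x,y,z),v=.03)
    print(log,"z",round(z,4))
    arm.wait(.15);arm.move_l(at(x,y,.13),v=.12);print("t",arm.state()["time"],arm.state()["gripper_width"])
E
python3 - <<'E'
from h import *
wipe(-.028)
arm.move_l(at(.0,-.10,.15),v=.25)
cv2.imwrite("pics/t3.png",cv2.resize(arm.grab_frame("top")[170:300,225:375,::-1],(600,520),interpolation=2))
E
```

```text
touch True z 0.0538 f 6.74
[(-55, np.float64(5.5)), (-43, np.float64(7.1)), (-31, np.float64(7.0)), (-19, np.float64(7.5)), (-7, np.float64(6.8)), (5, np.float64(7.4)), (17, np.float64(7.7)), (29, np.float64(7.3)), (41, np.float64(7.8)), (53, np.float64(7.3)), (65, np.float64(7.1)), (77, np.float64(8.1)), (89, np.float64(7.4)), (90, np.float64(7.9))] z 0.0534
t 15.475 0.02143947387184468
```

View pics/t3.png

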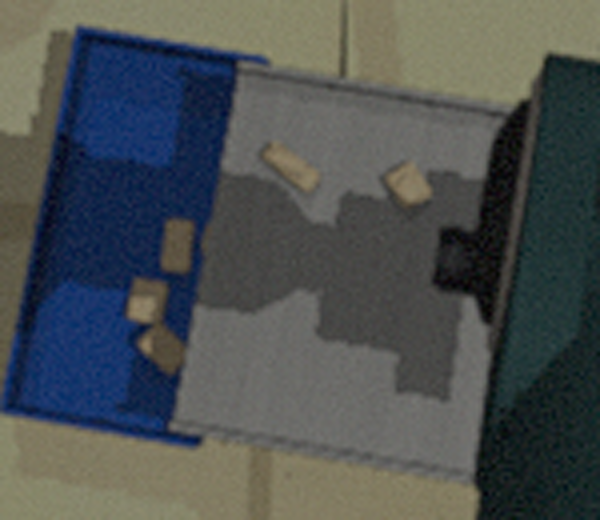

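The -x half is swept. Three chips are visible in the tray at (178,245), (148,300) and (162,347). Two remain on the pan at (290,167) and (408,185), and one is hidden from view. Second pass next.

Run:
```python
from h import *
wipe(.028)
arm.move_l(at(.0,-.10,.15),v=.25);arm.move_l([.4825,-.3085,.345],v=.25,rot=[np.pi,0,np.radians(-5)])
t=cv2.resize(arm.grab_frame("top")[170:300,225:375,::-1],(460,400),interpolation=2)
s=cv2.resize(arm.grab_frame("scene")[180:290,230:370,::-1],(340,267),interpolation=2)
cv2.imwrite("pics/t4.png",cv2.hconcat([t,cv2.copyMakeBorder(s,0,133,0,0,0)]))
```

```text
touch True z 0.054 f 6.03
[(-67, np.float64(6.4)), (-67, np.float64(6.6)), (-55, np.float64(7.3)), (-43, np.float64(6.9)), (-31, np.float64(7.5)), (-19, np.float64(7.3)), (-7, np.float64(7.3)), (5, np.float64(7.7)), (17, np.float64(7.4)), (29, np.float64(7.5)), (41, np.float64(7.3)), (53, np.float64(7.9)), (65, np.float64(7.5)), (77, np.float64(7.6)), (89, np.float64(7.6)), (90, np.float64(7.6))] z 0.0536
t 27.1 0.021154667336620615
```

View pics/t4.png

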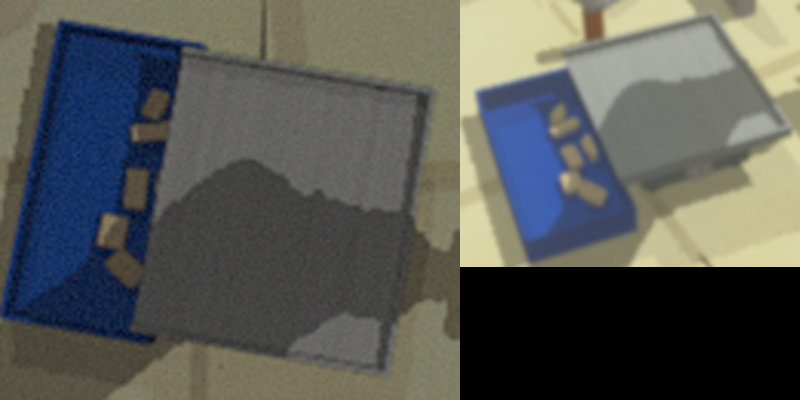

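The pan is clear. The scene view shows all six chips in the tray, at (557,112), (565,127), (570,155), (589,148), (570,182) and (592,192). Next I'll set the scraper down.

Run:
```python
from h import *
S=[.4825,-.3085]
arm.move_l([*S,.23],v=.12);arm.wait(.15)
print(arm.move_l([*S,.206],v=.015,force_limit=4),arm.state()["ee_pos"],arm.state()["force"])
arm.grip(.085);arm.wait(.2)
arm.move_l([*S,.40],v=.12);arm.move_l([.36,-.50,.40],v=.25);arm.wait(.3)
print(arm.state()["time"])
t=cv2.resize(arm.grab_frame("top")[170:310,225:475,::-1],(450,252),interpolation=2)
s=cv2.resize(arm.grab_frame("scene")[170:290,230:450,::-1],(350,252),interpolation=2)
cv2.imwrite("pics/t5.png",cv2.hconcat([t,s]))
```

```text
True [ 0.48255789 -0.30849624  0.21103518] [-0.18088201  0.73729915  3.97145555]
35.35
```

View pics/t5.png

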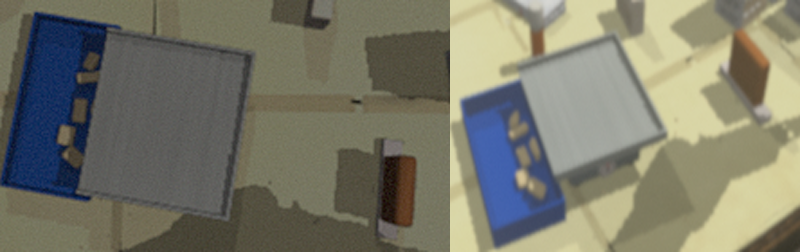

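The scraper stands upright on the bench at (397,190), released. The pan is empty and the six chips are in the tray. Handing in.

```bash
python3 -c "
from rig import arm
print(arm.job_done())"
```

```text
the job is handed in; nothing more can be done
None
```

I wiped all six chips into the blue tray in two passes, with settled readings of about 5.5–8 N, stood the scraper upright on the bench and released it, and handed the job in at about 35 s; the judge's verdict was not shown.

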